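# Push a panel into its stops for sanding

### The arm

A 7-joint arm with a two-finger parallel gripper is mounted at the origin on the work surface. World frame = base frame: x ahead of the robot, y to its left, z up, the work surface at z = 0. Lengths are in m, angles in rad, forces in N, time in s.
With the tool pointing down it reaches from about 0.4 to 0.85 m from the base axis. Payload 10.4 kg.
Tool frame: the origin (TCP) lies at the very end of the fingers, on their centre line; the grasp point (between the pads) lies 19 mm behind it; z points along the fingers, y is the direction in which the jaws open and shut (so a half turn about z gives the same grasp; the last joint's range is limited). The gripper opens to 87 mm and grips with 3 to 60 N. Pads are 19 mm wide; open, the fingers measure 117 mm over their backs; the gripper's body (75 mm by 190 mm) begins 51 mm behind the grasp point.
Start: joints at [-1.353, 0.332, -0.065, 1.46, 0.022, 1.35, -0.088], TCP at [0.149, 0.607, 0.223] pointing down, gripper open.
Joint ranges: [-2.6, 2.6], [-0.5, 2.12], [-1.47, 1.34], [0.16, 2.42], [-1.27, 4.41], [0.06, 2.06], [-2.6, 2.6]. Speed limits (rad/s): [2.22, 2.22, 2.79, 2.79, 3.14, 3.14, 3.14].

### API

Orientations are given as a unit quaternion [x, y, z, w].
In Python, from bench import r gives the robot as it stands.
- The arm moves only by the shell command python3 -m crank 'ROWS' [FORCE]. ROWS is JSON, a list of rows, each a list of 3 entries, a list of its own where there are three numbers: the opening, from -1 (shut) to 1 (fully open), so that 0 is half open, then the shift along the tool's x, y, z in mm, then the turn about the tool's z in degrees. A call has 1 to 12 rows; each row is the pose to reach, as a shift and turn from the pose commanded when the call began, along the tool's axes at that moment; what a row does not reach only later rows make up. A row lasts 1/12 s, in which the tool goes at most 41.7 mm and 7.16 degrees, less where a joint would pass 70% of its speed; a pose out of reach is approached as far as the arm can. A call with a gripper value outside its range is refused whole. The fingers move at their own pace and stop on an object; FORCE is the grip in N (left out, the last holds). Time passes only in rows, so rows that repeat a pose let the fingers close. It gives the time, the measured TCP pose, the force and the opening at its end, in the units of the state.
- r.read_state(): the state, without advancing time (a new reading comes with each control period).
- r.camera(name): name is "side" or "top" or "wrist"; returns a dict with "pixels" (480x640x3 uint8, red, green, blue), "fov_y" (degrees; the focal length in pixels is half the picture's height over the tangent of half this angle, whatever the lens; pixels are square), "cx", "cy" (the principal point, pixels), "cam_to_world" (4x4, takes a point from camera to world coordinates). Camera axes: x right, y down, z forward; pixel columns grow to the right and rows downward; lengths in m; the calibration is good to about 2 mm. The wrist camera is an equidistant fisheye: a pixel r from the principal point sees the ray r / f radians off the axis. A picture is of the moment at which its call begins. There is no depth.
- r.close_job(): hands the job in, once; it reports no verdict.
The state is a dict: "time": time; "joint_positions": joint angles; "joint_vel": joint speeds; "joint_torque": joint torques, N m; "ee_pos": TCP position; "eef_rot": TCP orientation; "ft_force": force on the tool from outside, world axes, zero at the start; "torque": the same for the moment, N m; "width": finger opening in m.
Only numpy, scipy, OpenCV 4.12 (cv2) and the standard library are available. Lean on these libraries where they do the work, as an engineer would, in place of code of your own. Each camera call takes 0.05 s, during which the arm holds its last target.

### The job

Get the small wooden panel ready for sanding: push it along the bench top with the fingertips until its long far edge lies flat against the long fence strip and its end is snug against the stop block, which stands at the left or the right of the fence. Only push the panel, never lift, tip or carry it; leave the wax tin, the cork sanding block and the sander where they stand, and finish clear of everything.

Things in the scene. Friction and masses are not known exactly. Their poses are not given: they have to be found in the camera images.
- panel: The loose panel: a rectangular wooden board lying flat, 90 mm (its x) by 140 mm (its y) by 28 mm thick, about 0.2 to 0.4 kg. Too wide to grip. Origin: centre of its underside. Its +x edge is the long far edge that goes against the fence; it starts about 30 to 65 mm (middle of that edge) short of the fence, turned up to 0.35 rad from it.
- panel_far (a point): Middle of the panel's long far (+x) face, half-way up (45 mm from the panel's centre).
- panel_left (a point): Middle of the panel's left (+y) end face, half-way up (70 mm from the panel's centre).
- panel_right (a point): Middle of the panel's right (-y) end face, half-way up (70 mm from the panel's centre).
- fence: The fence: a dark hardwood strip fixed to the bench, 500 mm long (its y), 45 mm wide, 18 mm high. Origin: on the bench at the middle of its working face, which is the long side nearest the robot and looks along the fence's -x; the strip extends to +x from there. It does not move.
- stop: The stop block: a dark hardwood block fixed to the bench right in front of the fence's face, 70 mm (its x) by 40 mm (its y, along the fence) by 18 mm high, parallel to the fence. Origin: centre of its underside, 36 mm in front of the fence's face and 190 to 220 mm along it to the left (+y) or to the right (-y) of the fence's middle. It does not move. The panel's end goes against the side that looks to the fence's middle.
- tin: A low round wax tin, 64 mm across, 36 mm high, loose, standing in front of the fence at the end where the stop block is not. Origin: centre of its underside. Leave it alone.
- cork_block: A cork sanding block with a rubber sole, 60 by 110 by 33 mm, loose, lying to the right. Origin: centre of its underside. Leave it alone.
- sander: A hand-held orbital sander standing on its round pad (125 mm across), 150 mm tall, with a dust canister that reaches 175 mm from its axis along its +y (left), loose, to the left. Origin: centre of its pad's underside. Leave it alone.
Mind the look-alikes: they are no part of the job. There is more than one size of the panel; the job needs the middle-sized. Of the things that look like the stop, take the one that is farthest from the robot's base at the start.

How it is judged:
At the end, for the whole second after the job is handed in: The panel lies flat and still on the bench, the middle of its far edge within 3 mm of the fence's face, its long edge parallel to the fence within 0.03 rad, and its end face within 3 mm of the side of the stop block (x of panel_far in the frame of fence between -0.003 and 0.003 m and angle between the y axis of panel and the y axis of fence, either way round below 0.03 rad and (y of panel_left in the frame of stop between -0.023 and -0.017 m or y of panel_right in the frame of stop between 0.017 and 0.023 m) and height (world z) of panel below 0.004 m and angle between panel's own z axis and vertical below 0.05 rad and linear speed of panel below 0.01 m/s); the robot touches nothing.
It fails at once if the panel is lifted off the bench or tipped (height (world z) of panel above 0.012 m or angle between panel's own z axis and vertical above 0.15 rad).
It fails at once if the wax tin is moved more than 15 mm (distance of tin from where it was at the start of the episode above 0.015 m).
It fails at once if the cork block is moved more than 15 mm (distance of cork_block from where it was at the start of the episode above 0.015 m).
It fails at once if the sander is moved more than 15 mm (distance of sander from where it was at the start of the episode above 0.015 m).
It also fails if it takes over 54 s, if anything falls off the work surface, if the arm or the gripper's body presses on something with over 40 N, if the wrist force passes 120 N, or if a joint passes its speed limit or range.

## Working session

There is one attempt and no reset: what is moved stays moved. The work goes in short steps, Python scripts to look and compute and a shell command to move; the robot and the scene stay as the last step left them, time stands still between calls to the robot, and variables do not carry over. Pictures are saved under pics/ and viewed, and the job is handed in when it is done.

```bash
ls; mkdir -p pics
python3 - <<'E'
from bench import r
import cv2,json
s=r.read_state(); print(s['time'],s['ee_pos'],s['eef_rot'],s['width'])
for n in ['top','side']:
    c=r.camera(n); cv2.imwrite(f'pics/{n}0.png',c['pixels'][:,:,::-1]); print(n,c['fov_y'],c['cx'],c['cy'],c['cam_to_world'])
E
```

```text
pics
0.0 [0.14896023 0.6065899  0.22175926] [ 1.20086562e-01  9.92763175e-01 -7.01516066e-04 -5.41744213e-05] 0.08704335096666506
top 43.433860214743284 325.2307352055249 244.63133926176917 [[-0.0043782  -0.99591732  0.09016391  0.28403052]
 [-0.99996766  0.00375194 -0.00711411  0.04409282]
 [ 0.00674678 -0.09019214 -0.99590153  1.61279042]
 [ 0.          0.          0.          1.        ]]
side 54.48571987320121 319.7287999228179 241.32100185178362 [[ 0.94868884 -0.21127971  0.23526661  0.18024194]
 [-0.31610166 -0.65323439  0.68801495 -0.77577619]
 [ 0.00832063 -0.72708027 -0.68650204  0.84277554]
 [ 0.          0.          0.          1.        ]]
```

View pics/top0.png

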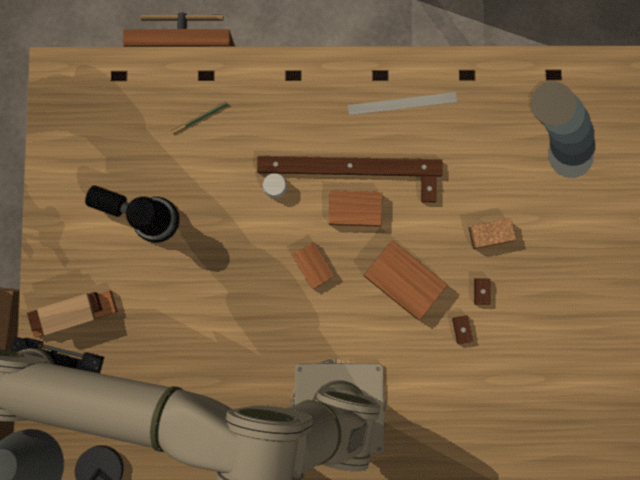

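View pics/side0.png

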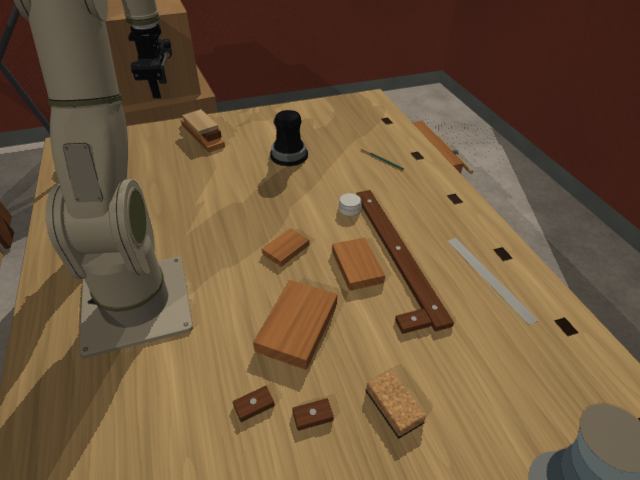

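Candidates in the top picture:
- **Panel:** boards at (313,266) small, (355,208) middle and (405,280) large. I take (355,208).
- **Stop:** blocks at (429,188) by the fence, (482,291) and (462,329). I take (429,188), the farthest from the base.

Next is a close crop to check the choice.

```bash
cat > h.py <<'E'
from bench import r
import cv2,numpy as np
def ray(c,uv):
    uv=np.atleast_2d(np.array(uv,float)); f=240/np.tan(np.radians(c['fov_y']/2))
    M=np.array(c['cam_to_world'])
    d=np.c_[(uv[:,0]-c['cx'])/f,(uv[:,1]-c['cy'])/f,np.ones(len(uv))]
    if c.get('fish'):
        q=d[:,:2]; rr=np.linalg.norm(q,axis=1); s=np.where(rr>1e-9,np.sin(rr)/np.maximum(rr,1e-9),1)
        d=np.c_[q*s[:,None],np.cos(rr)]
    return M[:3,3],d@M[:3,:3].T
def toz(c,uv,z):
    o,d=ray(c,uv); return (o+d*((z-o[2])/d[:,2])[:,None])[:,:2]
def cam(n):
    c=r.camera(n); c['fish']=n=='wrist'; return c
def crop(c,x0,y0,x1,y1,k,fn):
    cv2.imwrite(fn,cv2.resize(c['pixels'][y0:y1,x0:x1,::-1],None,fx=k,fy=k,interpolation=cv2.INTER_CUBIC))
E
python3 - <<'E'
from h import *
c=cam('top'); crop(c,250,145,450,235,4,'pics/topc.png')
c2=cam('wrist'); cv2.imwrite('pics/w0.png',c2['pixels'][:,:,::-1])
hsv=cv2.cvtColor(c['pixels'],cv2.COLOR_RGB2HSV)
for p in [(355,208),(340,200),(350,240),(313,266),(429,195),(300,165),(380,220),(355,223)]: print(p,hsv[p[1],p[0]])
E
```

```text
(355, 208) [ 11 160 134]
(340, 200) [ 12 158 139]
(350, 240) [ 17 122 157]
(313, 266) [ 12 167 119]
(429, 195) [ 10 155  74]
(300, 165) [ 12 167  78]
(380, 220) [ 12 159 125]
(355, 223) [ 12 160 139]
```

View pics/topc.png

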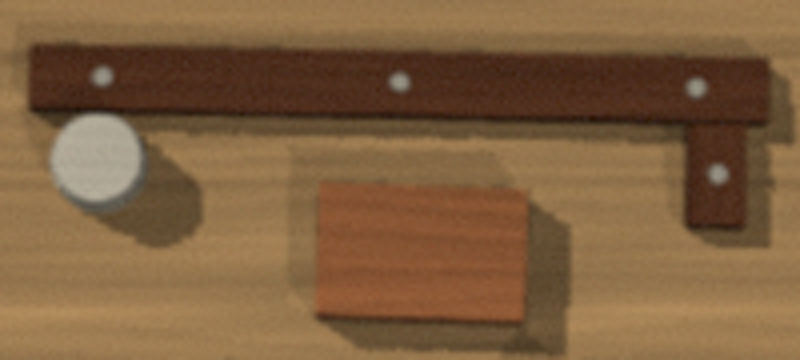

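View pics/w0.png

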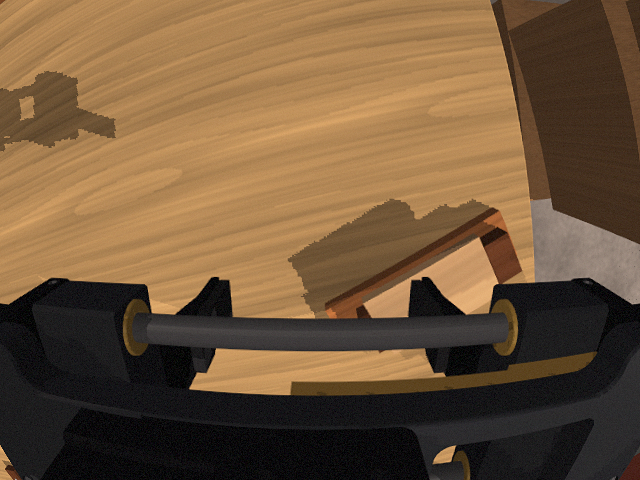

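The crop shows the middle board, corners about (329,191) and (382,224) in the full picture, in front of the fence. The block with one screw at (429,188) touches the fence's right end, and the tin is at the left end. Both choices match the description. Now I measure them.

```bash
cat > meas.py <<'E'
from h import *
def fitsub(c,p0,p1,zt,n=40,h=5):
    """refine line p0->p1 by max gradient along normal; returns world points at height zt"""
    g=cv2.GaussianBlur(c['pixels'],(0,0),0.8).astype(float); g=g@[.2,.2,.6] if False else g.sum(2)
    p0,p1=np.array(p0,float),np.array(p1,float); d=p1-p0; nn=np.array([-d[1],d[0]])/np.linalg.norm(d)
    out=[]
    t=np.arange(-h,h+.01,.25)
    for s in np.linspace(.1,.9,n):
        q=p0+s*d+t[:,None]*nn
        v=cv2.remap(g.astype(np.float32),q[:,0:1].astype(np.float32),q[:,1:2].astype(np.float32),cv2.INTER_LINEAR).ravel()
        gr=np.abs(np.gradient(v)); k=gr.argmax(); w=gr[max(0,k-4):k+5]; tt=t[max(0,k-4):k+5]
        out.append(p0+s*d+nn*(w@tt/w.sum()))
    w=toz(c,out,zt); l=cv2.fitLine(w.astype(np.float32),cv2.DIST_HUBER,0,1e-4,1e-4).ravel()
    return l
def line_int(a,b):
    t=np.linalg.solve(np.c_[a[:2],-b[:2]],b[2:]-a[2:]); return a[2:]+t[0]*a[:2]
E
python3 - <<'E'
from meas import *
c=cam('top'); hsv=cv2.cvtColor(c['pixels'],cv2.COLOR_RGB2HSV)
def comps(m,name,z):
    cs,_=cv2.findContours(m,cv2.RETR_EXTERNAL,cv2.CHAIN_APPROX_NONE)
    for k in cs:
        if cv2.contourArea(k)<150: continue
        R=cv2.minAreaRect(toz(c,k[:,0,:],z).astype(np.float32)); print(name,np.round(cv2.boundingRect(k)),np.round(R[0],4),np.round(R[1],4),round(R[2],2))
roi=np.zeros((480,640),np.uint8); roi[140:345,235:530]=255
comps(cv2.inRange(hsv,(8,145,100),(14,255,200))&roi,'board',.028)
comps(cv2.inRange(hsv,(0,130,30),(15,255,92))&roi,'dark',.018)
comps(cv2.inRange(hsv,(0,0,110),(180,60,255))&roi,'tin',.036)
E
```

```text
board [293 243  41  46] [0.3739 0.0658] [0.1066 0.0676] 30.18
board [364 241  83  78] [ 0.3345 -0.1776] [0.1877 0.1195] 50.77
board [329 190  53  35] [ 0.5266 -0.0468] [0.1403 0.0889] 87.67
dark [452 316  21  28] [ 0.2024 -0.3267] [0.0727 0.0435] 10.1
dark [474 278  17  27] [ 0.3034 -0.3813] [0.0424 0.0686] 88.47
dark [257 156 186  47] [ 0.6091 -0.0323] [0.4988 0.1177] 87.83
tin [263 174  23  22] [0.5873 0.1679] [0.0583 0.0564] 89.83
```

```bash
cat > m1.py <<'E'
from meas import *
c=cam('top')
F=fitsub(c,(258.5,156),(441,159.7),.018)
S=fitsub(c,(436.3,177),(435.7,201),.018,h=3)
S2=fitsub(c,(422,177),(421.7,200),.018,h=3)
P={'far':fitsub(c,(330,190.5),(381.5,192.5),.028,h=4),'right':fitsub(c,(381.7,193),(380.7,225),.028,h=3),'left':fitsub(c,(329.5,191),(329.2,224),.028,h=3)}
a=lambda l:np.degrees(np.arctan2(l[1],l[0]))
print('F',F,a(F),'S',S,a(S),'S2',S2,a(S2))
for k in P: print(k,P[k],a(P[k]))
# fence frame: y axis
y=F[:2]*np.sign(F[1]); x=np.array([y[1],-y[0]])
f0=F[2:]-.045*x
def ff(p): return np.array([(p-f0)@x,(p-f0)@y])
print('x axis',x,'stop outer y',ff(S[2:]),'stop inner top',ff(S2[2:]))
A=line_int(P['far'],P['left']);B=line_int(P['far'],P['right'])
print('panel far L,R',A,B,'in fence',ff(A),ff(B),np.linalg.norm(A-B))
E
python3 m1.py
```

```text
F [ 0.02047737  0.9997903   0.665281   -0.03750251] 88.826645 S [ 0.9996382  -0.02689801  0.576756   -0.2663764 ] -1.5413283 S2 [ 0.99939233 -0.03485579  0.57743734 -0.22386856] -1.9974942
far [ 0.05042852  0.9987277   0.5726635  -0.04956891] 87.10943
right [ 0.99900883 -0.04451174  0.5218804  -0.11523283] -2.5511777
left [9.9999994e-01 2.8651292e-04 5.2472460e-01 2.3593212e-02] 0.016415982
x axis [ 0.9997903  -0.02047737] stop outer y [-0.03881973 -0.23063867] stop inner top [-0.03900898 -0.18812577]
panel far L,R [0.5763584  0.02360801] [ 0.5692414  -0.11734305] in fence [-0.04515538  0.0592768 ] [-0.04938456 -0.08179043] 0.14113061
```

```bash
cat > go.py <<'E'
import sys
from h import *
from scipy.spatial.transform import Rotation as R
def go(p,ydeg):
    s=r.read_state(); M=R.from_quat(s['eef_rot']).as_matrix(); cur=np.degrees(np.arctan2(M[1,1],M[0,1]))
    d=M.T@(np.array(p)-s['ee_pos'])*1e3
    print('t',round(s['time'],2),'at',np.round(s['ee_pos'],4),'yaw',round(cur,2),'F',np.round(s['ft_force'],1),'w',round(s['width'],4),'-> shift',np.round(d,1),'turn',round(-((ydeg-cur+180)%360-180),2))
go([float(v) for v in sys.argv[1:4]],float(sys.argv[4]))
E
python3 go.py .450 -.047 .2 88.83
```

```text
t 0.3 at [0.149  0.6069 0.2223] yaw 76.2 F [-0.2 -0.  -0.6] w 0.0872 -> shift [-448.2 -563.2   22.5] turn -12.63
```

```bash
python3 -m crank '[[1,[-20,-25,0],0],[1,[-42,-53,0],-1],[1,[-65,-82,2],-2],[1,[-88,-111,4],-4],[1,[-111,-140,6],-5],[1,[-134,-168,8],-7],[1,[-157,-197,10],-8],[1,[-180,-226,12],-9],[1,[-203,-255,14],-10],[1,[-226,-284,16],-11],[1,[-249,-313,18],-12],[1,[-272,-342,20],-12.6]]'; python3 go.py .450 -.047 .2 88.83
```

```text
time: 1.3
ee_pos: [0.332, 0.2083, 0.2026]
eef_rot: [0.01, 1.0, 0.0, 0.0]
ft_force: [0.6, 0.1, 0.2]
width: 0.087
t 1.3 at [0.332  0.2083 0.2026] yaw 88.87 F [0.6 0.1 0.2] w 0.087 -> shift [-123.  -252.9    2.4] turn 0.04
```

```bash
python3 -m crank '[[1,[-14,-30,0],0],[1,[-28,-60,0],0],[1,[-43,-90,0],0],[1,[-58,-120,0],0],[1,[-73,-150,0],0],[1,[-88,-180,0],0],[1,[-103,-210,0],0],[1,[-116,-240,0],0],[1,[-123,-253,0],0],[1,[-123,-253,0],0],[1,[-123,-253,0],0]]'; python3 go.py .450 -.047 .010 88.83
python3 - <<'E'
from h import *
for n in ['side','wrist','top']: cv2.imwrite(f'pics/{n}1.png',cam(n)['pixels'][:,:,::-1])
E
```

```text
time: 2.22
ee_pos: [0.4493, -0.0459, 0.2025]
eef_rot: [0.011, 1.0, -0.0, -0.0]
ft_force: [-0.1, 0.2, 0.1]
width: 0.087
t 2.22 at [ 0.4493 -0.0459  0.2025] yaw 88.7 F [-0.1  0.2  0.1] w 0.087 -> shift [ -0.8  -1.1 192.5] turn -0.13
```

View pics/wrist1.png

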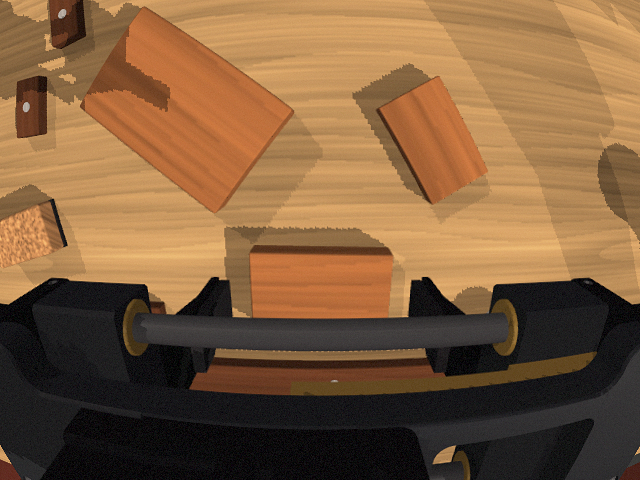

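View pics/side1.png

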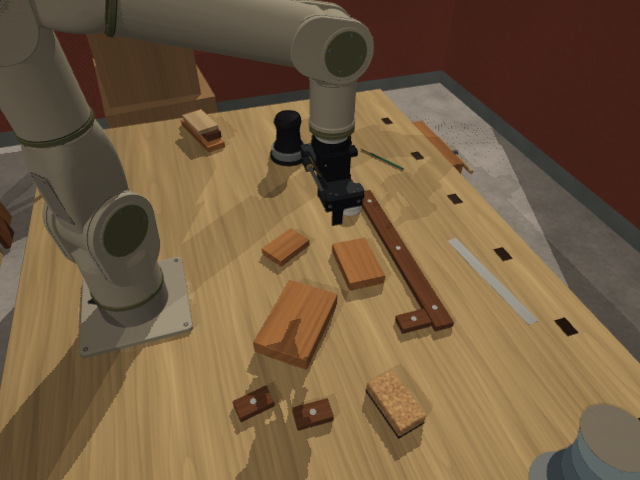

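The wrist view shows the middle panel's near top edge from about (251,253) to (391,255), lying between the fingers with clear bench in front of it. I'll cast that edge to confirm x before descending.

Run:
```python
from h import *
c=cam('wrist'); print(toz(c,[(251,253),(391,255),(320,254)],.028), toz(c,[(219,211),(437,203)],.03))
```

```text
[[ 0.48120563 -0.11012499]
 [ 0.48583847  0.02453708]
 [ 0.48334693 -0.04386069]] [[ 0.43884708 -0.1378536 ]
 [ 0.43480446  0.06743576]]
```

```bash
python3 -m crank '[[1,[0,0,30],0],[1,[0,-1,65],0],[1,[0,-1,100],0],[1,[0,-1,130],0],[1,[0,-1,155],0],[1,[0,-1,170],0],[1,[0,-1,180],0],[1,[0,-1,188],0],[1,[0,-1,190],0],[1,[0,-1,190],0]]'; python3 go.py .524 -.047 .012 88.83
```

```text
time: 3.25
ee_pos: [0.4495, -0.0463, 0.0127]
eef_rot: [0.01, 1.0, 0.0, 0.0]
ft_force: [0.1, -0.2, 0.1]
width: 0.0869
t 3.25 at [ 0.4495 -0.0463  0.0127] yaw 88.83 F [ 0.1 -0.2  0.1] w 0.0869 -> shift [-74.5   0.8   0.7] turn -0.0
```

```bash
python3 -m crank '[[1,[-10,0,0],0],[1,[-18,0,0],0],[1,[-23,0,0],0],[1,[-28,0,0],0],[1,[-33,0,0],0],[1,[-38,0,0],0],[1,[-43,0,0],0],[1,[-48,0,0],0],[1,[-53,0,0],0],[1,[-57,0,0],0],[1,[-60,0,0],0],[1,[-60,0,0],0]]'; python3 go.py .524 -.047 .012 88.83;  python3 - <<'E'
from h import *
c=cam('top');crop(c,250,145,450,235,4,'pics/top2.png')
E
```

```text
time: 4.25
ee_pos: [0.5101, -0.0478, 0.0126]
eef_rot: [0.01, 1.0, -0.0, 0.0]
ft_force: [-0.3, -0.6, 0.2]
width: 0.087
t 4.25 at [ 0.5101 -0.0478  0.0126] yaw 88.81 F [-0.3 -0.6  0.2] w 0.087 -> shift [-13.8   1.1   0.6] turn -0.02
```

View pics/top2.png

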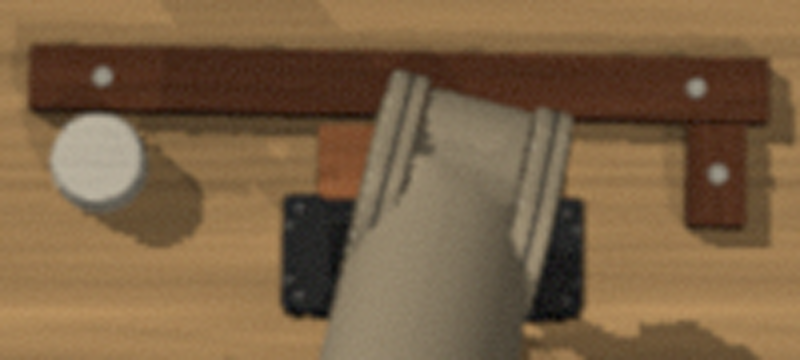

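The panel moved squarely and its far edge is now near the fence (crop row ~125). I'll creep forward to contact, watching the force.

```bash
python3 -m crank '[[1,[-2,0,0],0],[1,[-3,0,0],0],[1,[-4,0,0],0],[1,[-5,0,0],0],[1,[-6,0,0],0],[1,[-6,0,0],0]]'; python3 -m crank '[[1,[-0.7,0,0],0],[1,[-1.3,0,0],0],[1,[-2,0,0],0],[1,[-2,0,0],0]]'
```

```text
time: 4.8
ee_pos: [0.5154, -0.0479, 0.0125]
eef_rot: [0.01, 1.0, 0.0, 0.0]
ft_force: [-3.0, 0.2, 0.8]
width: 0.0873
time: 5.13
ee_pos: [0.5176, -0.0479, 0.0125]
eef_rot: [0.01, 1.0, -0.0, 0.0]
ft_force: [-1.6, -0.5, 0.3]
width: 0.0868
```

```bash
python3 -m crank '[[1,[-0.7,0,0],0],[1,[-1.3,0,0],0],[1,[-2,0,0],0],[1,[-2,0,0],0]]'; python3 -m crank '[[1,[-0.7,0,0],0],[1,[-1.3,0,0],0],[1,[-1.5,0,0],0],[1,[-1.5,0,0],0]]'
```

```text
time: 5.47
ee_pos: [0.5192, -0.0479, 0.0125]
eef_rot: [0.01, 1.0, 0.0, -0.0]
ft_force: [-3.7, 1.3, 1.7]
width: 0.0873
time: 5.8
ee_pos: [0.5193, -0.048, 0.0123]
eef_rot: [0.011, 1.0, 0.0, -0.002]
ft_force: [-11.0, 1.7, 7.9]
width: 0.0872
```

Firm contact: the TCP has stopped at x=0.519 with 11 N. Now I back off, lift, turn 90° and half close, to push the left end with both fingertips.

```bash
python3 -m crank '[[1,[5,0,0],0],[1,[15,0,0],0],[1,[30,0,0],0],[1,[30,0,-20],0],[1,[30,0,-50],0],[1,[30,0,-80],0],[1,[30,0,-90],0],[1,[30,0,-90],0]]'; python3 go.py .570 .058 .1 178.83;python3 go.py .570 .058 .1 -1.17
python3 - <<'E'
from h import *
print(np.round(r.read_state()['joint_positions'],2))
c=cam('top');crop(c,250,145,450,235,4,'pics/top3.png')
cv2.imwrite('pics/w3.png',cam('wrist')['pixels'][:,:,::-1])
E
```

```text
time: 6.47
ee_pos: [0.4932, -0.0472, 0.1053]
eef_rot: [0.01, 1.0, 0.001, 0.003]
ft_force: [0.8, 0.1, -0.4]
width: 0.087
t 6.47 at [ 0.4932 -0.0472  0.1053] yaw 88.81 F [ 0.8  0.1 -0.4] w 0.087 -> shift [-74.5 106.8   6. ] turn -90.02
t 6.47 at [ 0.4932 -0.0472  0.1053] yaw 88.81 F [ 0.8  0.1 -0.4] w 0.087 -> shift [-74.5 106.8   6. ] turn 89.98
[-0.69  0.17  0.76  1.98 -0.14  1.04  1.68]
```

View pics/top3.png

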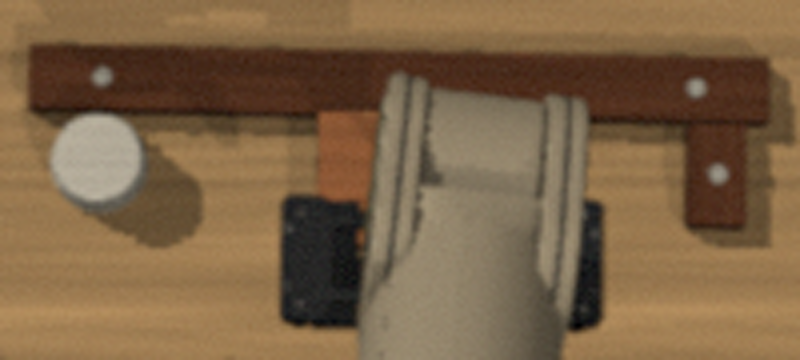

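View pics/w3.png

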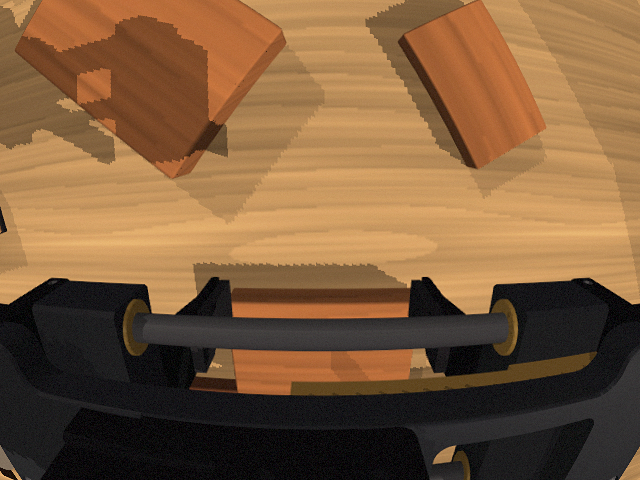

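```bash
python3 -m crank '[[1,[-10,5,0],-6],[0.6,[-20,15,0],-13],[0.3,[-30,28,0],-20],[0,[-40,40,0],-27],[0,[-50,52,0],-34],[0,[-58,65,0],-41],[0,[-65,78,0],-48],[0,[-70,90,0],-55],[0,[-74,100,0],-62],[0,[-74,106,0],-69],[0,[-74.5,107,0],-76],[0,[-74.5,107,0],-83]]'; python3 go.py .570 .058 .1 178.83;  python3 -c "
from h import *
print(np.round(r.read_state()['joint_positions'],2))"
```

```text
time: 7.57
ee_pos: [0.5635, 0.0564, 0.094]
eef_rot: [-0.568, 0.823, 0.004, -0.009]
ft_force: [0.8, -0.3, -2.1]
width: 0.0437
t 7.57 at [0.5635 0.0564 0.094 ] yaw 159.23 F [ 0.8 -0.3 -2.1] w 0.0437 -> shift [-3.8 -5.4 -6.1] turn -19.6
[-0.19  0.32  0.01  1.75 -0.01  1.08  2.6 ]
```

Joint 7 reached its limit, since turning this way raises it, so I'll turn the other way to the equivalent half-turn pose.

```bash
python3 -m crank '[[0,[0,0,-3],5],[0,[0,0,-6],12],[0,[0,0,-6],19],[0,[0,0,-6],26],[0,[0,0,-6],33],[0,[0,0,-6],40],[0,[0,0,-6],47],[0,[0,0,-6],54],[0,[0,0,-6],61],[0,[0,0,-6],68],[0,[0,0,-6],75],[0,[0,0,-6],82]]'; python3 go.py .570 .058 .1 -1.17;  python3 -c "
from h import *
print(np.round(r.read_state()['joint_positions'],3))"
```

```text
time: 8.57
ee_pos: [0.5637, 0.0553, 0.1]
eef_rot: [0.116, 0.993, -0.003, -0.01]
ft_force: [0.2, 0.1, -0.1]
width: 0.0439
t 8.57 at [0.5637 0.0553 0.1   ] yaw 76.67 F [ 0.2  0.1 -0.1] w 0.0439 -> shift [-5.5  4.1 -0.1] turn 77.84
[-0.37   0.32   0.228  1.758 -0.079  1.094  1.222]
```

```bash
python3 -m crank '[[0,[-1,1,0],6],[0,[-2,2,0],13],[0,[-3,3,0],20],[0,[-4,4,0],27],[0,[-5,4,0],34],[0,[-5.5,4,0],41],[0,[-5.5,4,0],48],[0,[-5.5,4,0],55],[0,[-5.5,4,0],62],[0,[-5.5,4,0],69],[0,[-5.5,4,0],75],[0,[-5.5,4,0],78]]'; python3 -m crank '[[0,[0,0,0],0]]'; python3 go.py .570 .058 .012 -1.17;  python3 - <<'E'
from h import *
print(np.round(r.read_state()['joint_positions'],3), r.read_state()['eef_rot'])
c=cam('top');crop(c,250,145,450,235,4,'pics/top4.png')
cv2.imwrite('pics/w4.png',cam('wrist')['pixels'][:,:,::-1])
E
```

```text
time: 9.57
ee_pos: [0.57, 0.0579, 0.1]
eef_rot: [0.715, 0.699, -0.009, -0.005]
ft_force: [-0.2, -0.4, 0.6]
width: 0.0436
time: 9.65
ee_pos: [0.57, 0.0579, 0.1001]
eef_rot: [0.714, 0.7, -0.009, -0.005]
ft_force: [-0.8, -0.0, -0.4]
width: 0.0437
t 9.65 at [0.57   0.0579 0.1001] yaw -1.13 F [-0.8 -0.  -0.4] w 0.0437 -> shift [ 0.5  1.8 88.1] turn 0.04
[-0.546  0.349  0.44   1.75  -0.162  1.099 -0.072] [ 0.71398275  0.70008932 -0.00860289 -0.00543866]
```

View pics/top4.png

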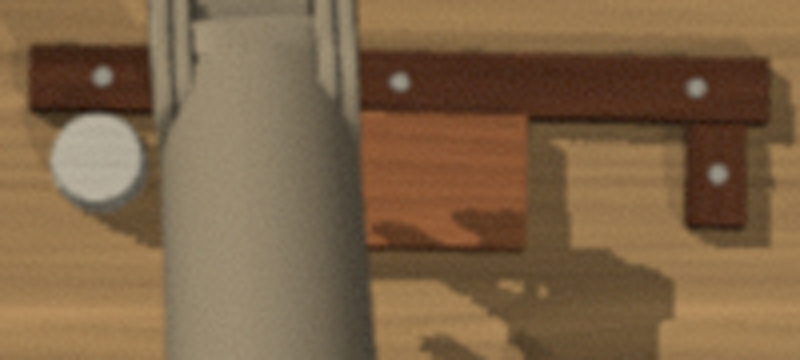

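View pics/w4.png

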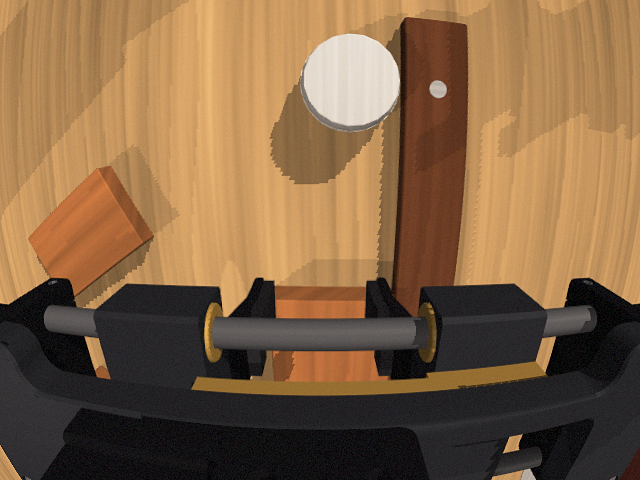

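Panel's far edge lies along the fence (crop row ~112–115). In the wrist view its left end is at row ~290, and the tin at (350,82) is well away.

```bash
python3 - <<'E'
from h import *
c=cam('wrist'); print(toz(c,[(320,288),(400,270)],.028))
E
python3 -m crank '[[0,[0,0,15],0],[0,[0,1,35],0],[0,[0.5,1,52],0],[0,[0.5,2,66],0],[0,[0.5,2,78],0],[0,[0.5,2,86],0],[0,[0.5,2,88],0],[0,[0.5,2,88],0]]';python3 go.py .568 -.0765 .012 -1.17
```

```text
[[0.56953351 0.03331374]
 [0.62414337 0.04575251]]
time: 10.47
ee_pos: [0.571, 0.058, 0.0136]
eef_rot: [0.713, 0.701, -0.008, -0.005]
ft_force: [-1.3, -0.2, 0.6]
width: 0.0438
t 10.47 at [0.571  0.058  0.0136] yaw -0.97 F [-1.3 -0.2  0.6] w 0.0438 -> shift [-134.5   -0.7    2.2] turn 0.2
```

```bash
python3 -m crank '[[0,[-8,0,0],0],[0,[-16,0,1],0],[0,[-21,0,1],0],[0,[-26,0,1],0],[0,[-31,0,1],0],[0,[-36,0,1],0],[0,[-41,0,1],0],[0,[-46,0,1],0],[0,[-51,0,1],0],[0,[-56,0,1],0],[0,[-60,0,1],0],[0,[-60,0,1],0]]';python3 go.py .568 -.0765 .012 -1.17
python3 - <<'E'
from h import *
c=cam('top');crop(c,250,145,450,235,4,'pics/top5.png')
E
```

```text
time: 11.47
ee_pos: [0.5702, -0.0022, 0.0136]
eef_rot: [0.713, 0.701, -0.007, -0.005]
ft_force: [-1.4, 1.9, 0.2]
width: 0.0438
t 11.47 at [ 0.5702 -0.0022  0.0136] yaw -1.02 F [-1.4  1.9  0.2] w 0.0438 -> shift [-74.3  -0.8   1.9] turn 0.15
```

View pics/top5.png

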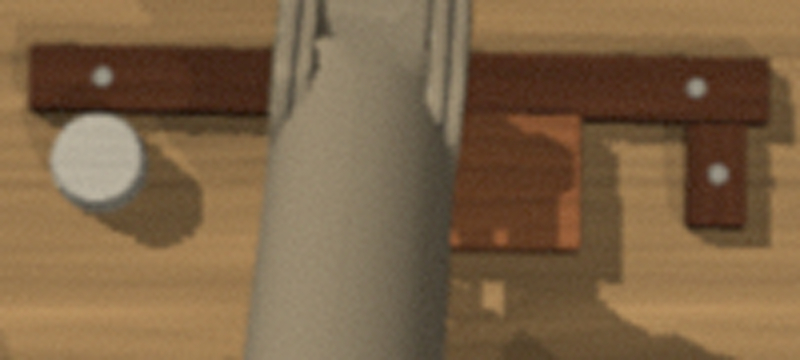

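```bash
python3 -m crank '[[0,[-5,0,1],0],[0,[-11,0,1],0],[0,[-17,0,1],0],[0,[-23,0,1],0],[0,[-29,0,1],0],[0,[-35,0,1],0],[0,[-41,0,1],0],[0,[-47,0,1],0],[0,[-53,0,1],0],[0,[-58,0,1],0],[0,[-62,0,1],0],[0,[-64,0,1],0]]';python3 -m crank '[[0,[-1,0,0],0],[0,[-2,0,0],0],[0,[-3,0,0],0],[0,[-4,0,0],0],[0,[-4,0,0],0]]'
python3 - <<'E'
from h import *
c=cam('top');crop(c,250,145,450,235,4,'pics/top6.png')
E
```

```text
time: 12.52
ee_pos: [0.569, -0.067, 0.0125]
eef_rot: [0.713, 0.701, -0.008, -0.005]
ft_force: [-0.1, 4.1, 2.6]
width: 0.0437
time: 12.93
ee_pos: [0.5689, -0.0696, 0.0125]
eef_rot: [0.713, 0.701, -0.008, -0.005]
ft_force: [-0.3, 4.0, 2.6]
width: 0.0435
```

View pics/top6.png

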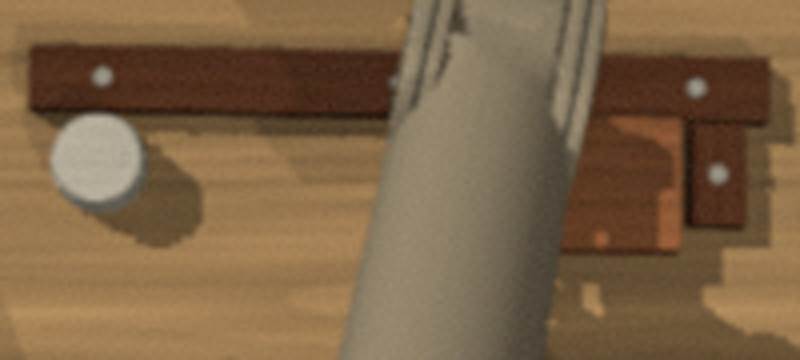

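A few millimetres are left to the stop (gap at crop x 683–688), so I keep creeping.

```bash
python3 -m crank '[[0,[-1,0,0],0],[0,[-2,0,0],0],[0,[-3,0,0],0],[0,[-4,0,0],0],[0,[-4,0,0],0]]'; python3 -m crank '[[0,[-0.7,0,0],0],[0,[-1.4,0,0],0],[0,[-2,0,0],0],[0,[-2,0,0],0]]';python3 -m crank '[[0,[-0.7,0,0],0],[0,[-1.4,0,0],0],[0,[-2,0,0],0],[0,[-2,0,0],0]]'
```

```text
time: 13.4
ee_pos: [0.5688, -0.0743, 0.0124]
eef_rot: [0.713, 0.701, -0.008, -0.005]
ft_force: [-0.7, 3.3, 1.7]
width: 0.0434
time: 13.73
ee_pos: [0.5688, -0.075, 0.0124]
eef_rot: [0.713, 0.701, -0.007, -0.005]
ft_force: [-0.5, 6.1, 2.1]
width: 0.0436
time: 14.07
ee_pos: [0.5688, -0.0751, 0.0125]
eef_rot: [0.713, 0.702, -0.007, -0.006]
ft_force: [-2.5, 12.6, 3.9]
width: 0.0437
```

Contact with the stop: the TCP has held at y=-0.075 while the force rose to 12.6 N. I back off, lift clear and look.

```bash
python3 -m crank '[[0,[5,0,0],0],[0,[15,0,0],0],[0,[30,0,0],0],[0,[35,0,-20],0],[0,[50,0,-50],0],[0,[80,0,-80],0],[0,[115,0,-100],0],[0,[150,0,-110],0],[0,[180,0,-110],0],[0,[190,0,-110],0],[0,[190,0,-110],0]]';  python3 - <<'E'
from h import *
c=cam('top');crop(c,250,145,450,235,4,'pics/top7.png')
c=cam('wrist');cv2.imwrite('pics/w7.png',c['pixels'][:,:,::-1])
c=cam('side');crop(c,300,170,500,340,4,'pics/s7.png')
E
```

```text
time: 14.98
ee_pos: [0.5737, 0.1161, 0.1215]
eef_rot: [0.711, 0.703, -0.007, -0.005]
ft_force: [0.1, 0.5, -0.4]
width: 0.0433
```

View pics/top7.png

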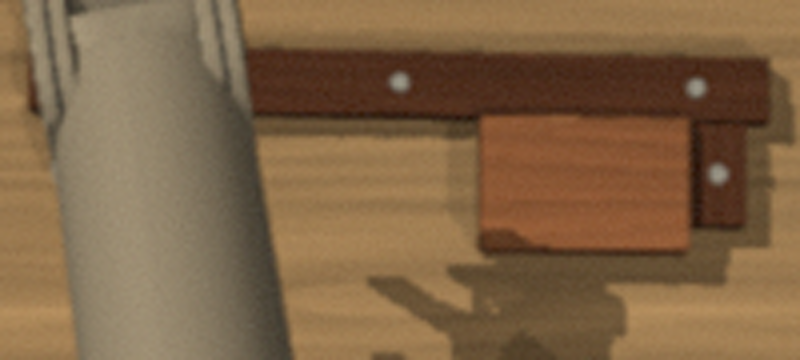

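View pics/s7.png

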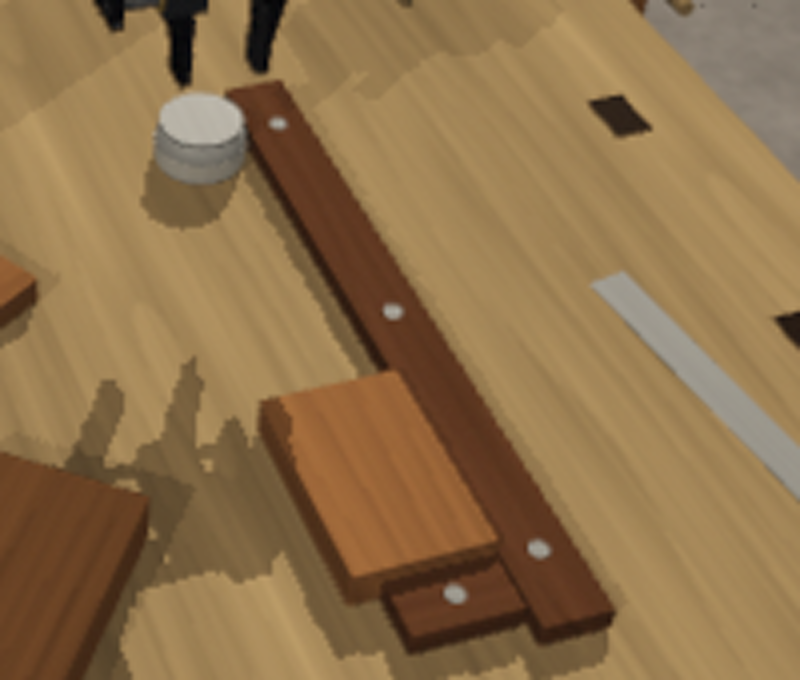

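The top and side crops show the far edge against the fence and the right end against the stop, with no visible gap. Next I measure it.

Run:
```python
from meas import *
c=cam('top')
F=fitsub(c,(330,157.4),(441,159.7),.018,h=4)
S=fitsub(c,(436.3,177),(435.7,201),.018,h=3)
y=F[:2]*np.sign(F[1]); x=np.array([y[1],-y[0]]); f0=F[2:]-.045*x
a=lambda l:np.degrees(np.arctan2(l[1],l[0]))
ff=lambda p:np.array([(p-f0)@x,(p-f0)@y])
P={'far':fitsub(c,(370,173.3),(422.5,174.5),.028,h=3),'right':fitsub(c,(422.5,176),(422,207),.028,h=2.5),'left':fitsub(c,(370,174),(370,205),.028,h=3)}
for k in P: print(k,ff(P[k][2:]),a(P[k]))
print('F',a(F),'stop inner y',ff(S[2:])[1]+.04)
s=r.read_state(); print(s['time'])
```

```text
far [-2.1736720e-05 -5.2263036e-02] 88.96132
right [-0.04893834 -0.11969346] -1.2322294
left [-0.04553112  0.02211661] -0.7864265
F 88.681465 stop inner y -0.12090019
15.1833
```

```bash
python3 -m crank '[[0,[0,0,-10],0],[0,[0,0,-20],0],[0,[0,0,-30],0],[0,[0,0,-30],0],[0,[0,0,-30],0],[0,[0,0,-30],0]]'
python3 - <<'E'
from bench import r
import numpy as np
print(np.abs(r.read_state()['joint_vel']).max()); print(r.close_job())
E
```

```text
time: 15.68
ee_pos: [0.5745, 0.1125, 0.1518]
eef_rot: [0.713, 0.701, -0.008, -0.005]
ft_force: [0.1, -0.2, -0.1]
width: 0.0432
0.007800415712253126
the job is handed in; nothing more can be done
None
```

The middle-sized panel is against the fence and the stop block at the right of the fence, and I handed the job in at about 15.7 s. I pushed its near long edge with the open fingertips to the fence, where the force rose to 11 N. I then pushed its left end along the fence to the stop, where it rose to 12.6 N, and lifted clear.

**Last checks (top camera):**

| Check | Measured | Limit |
|---|---|---|
| Far edge to fence face | about 0 mm | 3 mm |
| Angle to fence | about 0.3° (0.005 rad) | 0.03 rad |
| End to stop | about 1.2 mm | 3 mm |

- **Stop gap:** the 1.2 mm disagrees slightly with the firm contact felt at the stop. It is within the camera's accuracy of about 2 mm.
- **Other objects:** I did not go near the tin, cork block or sander. I did not measure them again at the end, and in the last top view the arm hid the tin. The tool force read near zero.
- **What went wrong:** joint 7 reached its 2.6 rad limit once during a turn, because I turned the wrong way. I turned back at once. It read 2.6 rounded to two decimals, so I can't say for certain that it did not pass the limit.
- **Skipped:** I did not push the panel into the fence again after sliding it along, because the camera already showed it seated.

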